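Set sprung tweezers to the marked gap on the gauge stand

TASK

Check the sprung seal tweezers on the gauge stand: slide their blue carriage forward along the rail until the tips of the tweezers stand over the black cross line of the gauge block, then lock the carriage there by turning the red wing knob clockwise until it is tight. Then squeeze the tweezers by their two black finger plates until the gap between the tips is the marked 12 mm (the white gap between the two green stripes), and finish while still holding them steadily at that gap: do not let go. Leave the jar, the tin and the cap beside the stand where they are.

Things in the scene. Friction and masses are not known exactly. Their poses are not given: they have to be found in the camera images.
- gauge_stand: grey base plate 320 x 100 x 12 mm, fixed to the bench, turned about a quarter turn so that the tweezers point to the robot's left. Origin: centre of its underside; x runs along the rail in the direction the tweezers point, z up. The steel rail on it, 26 mm wide, runs along x with its top 24 mm above the bench.
- carriage_body (a joint): position of the blue carriage (70 x 50 mm, top 48 mm above the bench) along the stand's x: 0 = fully back, 0.10 m = fully forward. It starts free, fully back or up to 30 mm forward, and then slides at about 2 N. It can be moved by holding the wing knob. It must go 25 mm or more forward.
- clamp_knob (a joint): angle of the red wing knob on the carriage: 0 = free, wing along the stand's x; grows clockwise seen from above; stop at 1.5 rad. It starts at 0 to 0.2. From about 1.0 rad its shoe presses on the rail and clamps the carriage, harder the further it turns; above 1.15 counts as locked. It stays where it is left; turning takes 0.1 N m, up to about 0.15 N m near the stop.
- knob_grip (a point): middle of the wing of the red knob, on its turning axis, 93 mm above the bench. The wing is 38 mm long (this point's x), 12 mm thick (y) and 24 mm high (80 to 104 mm above the bench). The axis lies 15 mm behind the carriage's origin; an aluminium head 26 mm wide, with its top 75 mm above the bench (its screws 77 mm), begins 22 mm ahead of the axis.
- blade_left (a joint): angle by which the left blade of the tweezers is squeezed in: 0 = at rest, 0.075 = the pose for a 12 mm gap, 0.12 = stop (tips nearly touching). It springs back when let go. Each blade turns about an upright pivot 120 mm behind the tips, 5 mm to its side of the middle.
- blade_right (a joint): the same for the right blade.
- plate_left: black finger plate on the outside of the left blade (on the stand's +y side), 28 mm long, 4 mm thick, 18 mm high, 55 to 73 mm above the bench; origin at its centre. At rest the plates lean 0.075 rad apart; at the 12 mm gap they are parallel.
- plate_right: the same on the right blade (the stand's -y side). Squeezing takes about 2.4 N on each plate to begin and 6 N at the 12 mm gap.
- squeeze_point (a point): point midway between the two finger plates, 64 mm above the bench, 80 mm ahead of the pivots and 40 mm behind the tips; moves with the carriage, 125 mm ahead of the knob's axis. Outer width over the middles of the plates: 46 mm at rest (tip gap 30 mm) and 34 mm at the 12 mm gap, in proportion: width = 34 mm + 0.667 x (gap - 12 mm).
- tip_left (a point): inner edge of the left tip at its very end, 64 mm above the bench. The tip is 3 mm thick, 7 mm high.
- tip_right (a point): inner edge of the right tip at its very end. The gap is the distance between the two tip points: 30 mm at rest.
- gauge_line (a point): centre of the gauge block's top, on the black cross line, 51 mm above the bench. The aluminium block is 20 mm long (x, along the rail) and 50 mm wide (y) and fixed on the stand; the black line runs across it (along y); two green stripes run along x with a 12 mm white gap between them. x is the tweezers' pointing direction.
- oring_jar: white screw jar with black lid, 63 mm across, 61 mm high, loose beside the stand on the side away from the robot; leave alone. Origin under its centre.
- tin_grease: round white and blue tin, 72 mm across, 34 mm high, loose, beside the jar; leave alone. Origin under its centre.
- valve_cap: white ribbed cap, 44 mm across, 20 mm high, loose, beside the tin; leave alone. Origin under its centre.

How it is judged (in metres and radians):
On the way, in this order (a step that is already met when the one before it is completed fails the run):
1. the tweezers' tips stand over the cross line (x of tip_left in the frame of gauge_line between -0.005 and 0.005 m), for 0.2 s.
2. the carriage is locked there (all of step 1 and value of joint clamp_knob above 1.15 rad), for 0.2 s.
3. the tweezers are squeezed to the marked gap with the carriage locked on the line (all of step 2 and horizontal distance between tip_left and tip_right between 0.009 and 0.015 m and contact force between the fingers and plate_left above 1 N and contact force between the fingers and plate_right above 1 N), for 0.5 s.
At the end, for the whole second after the job is handed in: Tips within 5 mm of the cross line along the rail, knob above 1.15 rad, tip gap 12 mm +- 3 mm and steady, held by the fingers with more than 1 N on each finger plate; jar, tin and cap within 15 mm of where they stood (all of step 3 and velocity of joint blade_left between -0.03 and 0.03 rad/s and velocity of joint blade_right between -0.03 and 0.03 rad/s and velocity of joint carriage_body between -0.01 and 0.01 m/s and distance of each of oring_jar, tin_grease, valve_cap from where it was at the start of the episode below 0.015 m); the arm keeps its last pose, push and grip.
It fails at once if a bystander is pushed more than 30 mm (distance of any of oring_jar, tin_grease, valve_cap from where it was at the start of the episode above 0.03 m).
It also fails if it takes over 45 s, if anything falls off the work surface, if the arm or the gripper's body presses on something with over 40 N, if the wrist force passes 120 N, or if a joint passes its speed limit or range.

ROBOT

A 6-joint arm with a two-finger parallel gripper is mounted at the origin on a cart in front of the work surface, level with it; the furniture and walls round the work are solid. World frame = base frame: x ahead of the robot, y to its left, z up, the work surface at z = 0. Lengths are in mm, angles in rad, forces in N, time in s.
With the tool pointing down it reaches from about 375 to 825 mm from the base axis. Payload 5.5 kg.
Tool frame: the origin (TCP) lies at the very end of the fingers, on their centre line; the grasp point (between the pads) lies 19 mm behind it; z points along the fingers, y is the line along which they close (so a half turn about z gives the same grasp; the last joint's range is limited). The gripper opens to 85 mm and grips with 20 to 120 N. Pads are 22 mm wide; open, the fingers measure 114 mm over their backs; the gripper's body (76 mm by 85 mm) begins 54 mm behind the grasp point. The pads swing forward as they close: fully open they stand 13 mm farther back than shut.
Start: joints at [-1.104, 0.314, -0.047, 1.21, 0, 1.571], TCP at [270.015, -535.805, 231.299] pointing down, gripper open.
Joint ranges: [-2.67, 2.67], [-0.69, 1.73], [-1.03, 1.25], [-2.08, 2.16], [-1.42, 1.45], [-3.14, 3.14]. Speed limits (rad/s): [2.39, 2.39, 3.01, 3.14, 3.14, 3.14].

INTERFACE

Orientations are given as a unit quaternion [x, y, z, w].
In Python, from station import arm, eyes, probe_bus, job gives the robot as it stands (arm), with the cameras (eyes), the readings (probe_bus) and the job (job).
- The arm moves only by the tool steer_hand, called after "Emit:" as name([rows], argument=value, ...), one row to a line, values as JSON. Schema: {"type":"object","properties":{"ticks":{"type":"array","items":{"type":"array","items":{"type":"number"},"minItems":5,"maxItems":5},"minItems":1,"maxItems":12},"only":{"type":"string"},"quiet":{"type":"boolean"},"lines":{"type":"string"}},"required":["ticks"],"additionalProperties":false}. ticks is a list of rows, 1 to 12 of them, each of 5 numbers: the finger opening in mm, then dx, dy, dz in normalised numbers (1 is 1000 mm), then a turn about the tool's z in shares of 90 degrees (1.0 is 90 degrees); each row is the pose to reach, as a shift and turn from the pose commanded when the call began, along the tool's axes at that moment; what a row does not reach only later rows make up. A row lasts 1/8 s, in which the tool goes at most 62.5 mm and 0.188 rad, less where a joint would pass 70% of its speed; a pose out of reach is approached as far as the arm can. The fingers move at their own pace and stop on an object; the grip force is fixed at half the most. Time passes only in rows, so rows that do not move let the fingers close. The tool returns the time, the measured TCP pose, the force, the opening and the grip force at its end. only (a regular expression) keeps the lines of the reply that match it, lines (a string "A,B") keeps lines A to B, and quiet returns only ok. Input that does not fit is refused with a message, and nothing moves.
- probe_bus.get_obs(): the state, without advancing time (a new reading comes with each control period).
- eyes.camera(name): name is "side" or "top" or "wrist"; returns (picture, depth): 384x512x3 uint8, red, green, blue; 384x512 float32, mm along the optical axis (not along the pixel's ray), 0 where there is no reading.
- eyes.camera_model(name): a dict with "fovy" (degrees; the focal length in pixels is half the picture's height over the tangent of half this angle, whatever the lens; pixels are square), "cx", "cy" (the principal point, pixels), "R" (3x3) and "t" (3): a world point X has camera coordinates R X + t; the wrist camera has in their place "T_tool_cam" (4x4, takes a point from camera to tool coordinates, whose origin is the TCP and whose axes are the flange's). Camera axes: x right, y down, z forward; pixel columns grow to the right and rows downward; lengths in mm; the calibration is good to about 2 mm. A picture is of the moment at which its call begins: read the wrist's pose just before it. camera_model takes no time and is no camera call.
- job.finish_job(): hands the job in; it is judged then, once.
The state is a dict: "clock": time; "qpos": joint angles; "qd": joint speeds; "joint_torque": joint torques, N m; "tcp_pos": TCP position; "ee_rot": TCP orientation; "ft_force": force on the tool from outside, world axes, zero at the start; "ft_torque": the same for the moment, N m; "finger_gap": finger opening in mm; "grip_force": force on a finger pad.
Only numpy, scipy, OpenCV 4.12 (cv2) and the standard library are available. Lean on these libraries where they do the work, as an engineer would, in place of code of your own. Each camera call takes 0.05 s, during which the arm holds its last target. There are 200 camera calls.

## Working session

There is one attempt and no reset: what is moved stays moved. The work goes in short steps, Python scripts to look and compute and a tool call to move; the robot and the scene stay as the last step left them, time stands still between calls to the robot, and variables do not carry over. Pictures are saved under pics/ and viewed, at most 10 in all, crops included, and the job is handed in when it is done.

```bash
ls; mkdir -p pics
```

Create h.py:
```python
import numpy as np, cv2
from station import arm, eyes, probe_bus, job
from scipy.spatial.transform import Rotation as Ro
def cam(n):
    m=eyes.camera_model(n)
    o=probe_bus.get_obs(); p,d=eyes.camera(n)
    f=192/np.tan(np.radians(m["fovy"])/2)
    if "R" in m: R=np.array(m["R"]).T; c=-R@np.array(m["t"])
    else:
        T=np.array(m["T_tool_cam"]); W=np.eye(4); W[:3,:3]=Ro.from_quat(o["ee_rot"]).as_matrix(); W[:3,3]=o["tcp_pos"]
        T=W@T; R=T[:3,:3]; c=T[:3,3]
    return p,d,(f,m["cx"],m["cy"],R,c)
def ray(k,u,v):
    f,cx,cy,R,c=k; return R@np.array([(u-cx)/f,(v-cy)/f,1]),c
def onz(k,u,v,z):
    r,c=ray(k,u,v); return c+r*(z-c[2])/r[2]
def dep(k,d,u,v):
    r,c=ray(k,u,v); return c+r*d[int(v),int(u)]
def save(p,n): cv2.imwrite("pics/"+n,cv2.cvtColor(p,cv2.COLOR_RGB2BGR))
```

Run:
```python
from h import *
for n in("top","side"):
    p,d,k=cam(n); save(p,n+"0.png"); print(n,k)
o=probe_bus.get_obs(); print(o["ee_rot"],o["tcp_pos"],o["clock"]); print(eyes.camera_model("wrist"))
```

```text
pics
station.py
top (np.float64(472.6671044631158), 258.1482623965689, 186.47384592400064, array([[ 0.0128679 , -0.99064413,  0.1358625 ],
       [-0.99986425, -0.01134951,  0.01194465],
       [-0.01029092, -0.13599776, -0.99065569]]), array([ 446.84902667,  -29.15928465, 1020.91218631]))
side (np.float64(401.75156014479376), 257.0557084948792, 186.56359453108485, array([[-0.88292867, -0.23739578,  0.40506816],
       [-0.46902736,  0.48497104, -0.73811681],
       [-0.02122051, -0.84169254, -0.53953994]]), array([243.06441808, 582.0719528 , 539.31361907]))
[ 9.72880331e-01  2.31307806e-01 -1.90739000e-04 -7.24431539e-04] [ 269.81142838 -535.35702342  230.52291055] 0.1
{'fovy': 60.24151524842879, 'cx': 249.48793043049716, 'cy': 194.02772426804555, 'T_tool_cam': array([[-5.50280686e-04, -9.63892779e-01, -2.66290081e-01,
         6.69755388e+01],
       [ 9.99999473e-01, -7.61066846e-04,  6.88371271e-04,
        -3.68921007e-01],
       [-8.66180650e-04, -2.66289562e-01,  9.63892691e-01,
        -1.42516411e+02],
       [ 0.00000000e+00,  0.00000000e+00,  0.00000000e+00,
         1.00000000e+00]])}
```

View pics/top0.png

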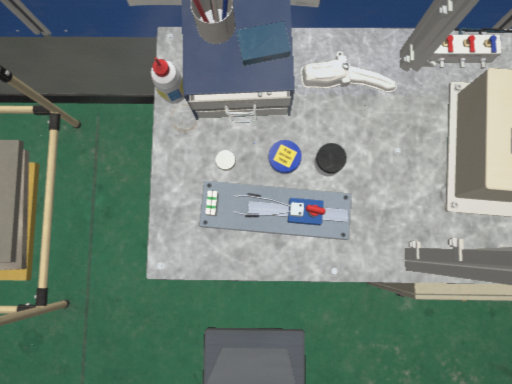

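View pics/side0.png

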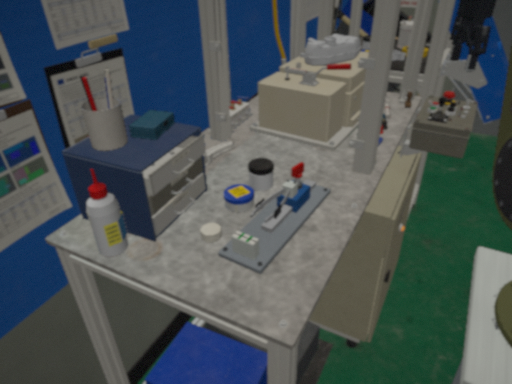

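The top view shows the stand lying across the bench. The tweezers point left, the knob is at (315,210), the gauge block at (211,203), and the cap, tin and jar sit above the stand. An upright post with its base near (408,253) stands between the arm and the stand, so I'll measure that too.

Run:
```python
from h import *
p,d,k=cam("top"); hsv=cv2.cvtColor(p,cv2.COLOR_RGB2HSV)
def blobs(m,name,z,amin=15,box=(190,175,360,245)):
    M=np.zeros_like(m); x0,y0,x1,y1=box; M[y0:y1,x0:x1]=m[y0:y1,x0:x1]
    for c in cv2.findContours(M,0,2)[0]:
        if cv2.contourArea(c)>=amin:
            (u,v),s,a=cv2.minAreaRect(c); print(name,np.round((u,v)),np.round(s,1),round(a),np.round(onz(k,u,v,z)),'dep',np.round(dep(k,d,u,v)))
red=cv2.inRange(hsv,(0,150,80),(10,255,255))|cv2.inRange(hsv,(170,150,80),(180,255,255)); blobs(red,'red',104)
blobs(cv2.inRange(hsv,(45,80,60),(85,255,255)),'green',51,4)
blobs(cv2.inRange(hsv,(100,130,60),(125,255,255)),'blue',48)
# posts: points above bench in region right
vv,uu=np.mgrid[0:384,0:512]; f,cx,cy,R,c=k
P=c+np.stack([(uu-cx)/f,(vv-cy)/f,np.ones_like(uu)],-1)*d[...,None]@R.T
for lo,hi in((60,120),(120,200),(200,300),(300,400),(400,600),(600,900)):
    m=(P[...,2]>lo)&(P[...,2]<hi)&(P[...,1]<-130)&(P[...,0]<900)&(d>0)
    n,l,s,ce=cv2.connectedComponentsWithStats(m.astype('uint8'))
    for i in range(1,n):
        if s[i,4]>25: q=P[l==i]; print(lo,hi,s[i,4],np.round(q.min(0)),np.round(q.max(0)))
m=(P[...,2]<40)&(P[...,2]>5)&(uu>195)&(uu<355)&(vv>175)&(vv<245)
r=cv2.minAreaRect(np.argwhere(m)[:,::-1].astype('float32')); print(r)
for b in cv2.boxPoints(r): print(onz(k,*b,12))
p2,d2,k2=cam("side"); f,cx,cy,R,c=k2
P=c+np.stack([(uu-cx)/f,(vv-cy)/f,np.ones_like(uu)],-1)*d2[...,None]@R.T
print("side")
for lo,hi in((30,100),(100,200),(200,300),(300,400)):
    m=(P[...,2]>lo)&(P[...,2]<hi)&(P[...,1]<-200)&(P[...,0]<450)&(d2>0)&(P[...,1]>-460)
    n,l,s,ce=cv2.connectedComponentsWithStats(m.astype('uint8'))
    for i in range(1,n):
        if s[i,4]>25: q=P[l==i]; print(lo,hi,s[i,4],np.round(q.min(0)),np.round(q.max(0)))
```

```text
red [315. 210.] [ 9. 18.] 90 [ 529. -129.  104.] dep [ 529. -129.  105.]
green [210. 206.] [1. 7.] 90 [537.  80.  51.] dep [537.  80.  53.]
green [212. 198.] [1. 7.] 90 [556.  79.  51.] dep [556.  78.  53.]
blue [305. 217.] [33.  11.7] 5 [ 519. -114.   48.] dep [ 518. -114.   49.]
blue [306. 203.] [32.4  6.9] 5 [ 548. -117.   48.] dep [ 548. -117.   45.]
60 120 537 [ 837. -372.   60.] [ 900. -315.  120.]
60 120 105 [ 864. -422.   61.] [ 900. -406.   84.]
60 120 114 [ 864. -467.   61.] [ 900. -452.   84.]
60 120 121 [ 864. -512.   60.] [ 899. -498.   83.]
60 120 1631 [ 560. -528.   60.] [ 798. -435.  120.]
60 120 605 [ 610. -198.   60.] [ 671. -138.   67.]
60 120 78 [ 520. -149.   81.] [ 540. -131.  108.]
60 120 331 [ 412. -337.   60.] [ 473. -315.  119.]
120 200 752 [ 851. -374.  120.] [ 900. -329.  200.]
120 200 4126 [ 562. -498.  120.] [ 799. -435.  161.]
120 200 407 [ 411. -354.  120.] [ 457. -329.  200.]
200 300 1017 [ 836. -375.  200.] [ 900. -316.  298.]
200 300 858 [ 411. -352.  200.] [ 473. -315.  300.]
300 400 1090 [ 411. -352.  300.] [ 457. -329.  400.]
400 600 492 [ 411. -349.  400.] [ 457. -329.  441.]
((277.0, 210.5), (154.0, 63.0), 0.0)
[464.81660584 104.92828067  12.        ]
[600.08435606 108.93619415  12.        ]
[ 603.83573108 -223.32241755   12.        ]
[ 468.95018693 -221.34633909   12.        ]
side
30 100 476 [ 410. -370.   30.] [ 450. -321.  100.]
100 200 772 [ 410. -373.  100.] [ 450. -323.  200.]
200 300 933 [ 410. -374.  200.] [ 450. -322.  300.]
300 400 1130 [ 409. -378.  300.] [ 450. -324.  400.]
```

The post occupies x 410–457, y −372…−329, so I'll retract toward the base first and then swing past it.

Careful with the scale: shifts go in shares of 1000 mm and turns go in shares of 90 degrees. That gives: 357 mm is 0.357, -353 mm is -0.353.

Emit:
steer_hand([
  [85, 0.021, -0.047, 0, 0],
  [85, 0.042, -0.094, 0, 0],
  [85, 0.063, -0.141, 0, 0],
  [85, 0.084, -0.188, 0, 0],
  [85, 0.129, -0.216, 0, 0],
  [85, 0.175, -0.243, 0, 0],
  [85, 0.22, -0.27, 0, 0],
  [85, 0.266, -0.298, 0, 0],
  [85, 0.311, -0.325, 0, 0],
  [85, 0.357, -0.353, 0, 0],
])

```text
clock: 1.45
tcp_pos: [430.6, -58.3, 231.4]
ee_rot: [0.973, 0.231, 0.0, 0.0]
ft_force: [0.6, -1.3, -0.4]
finger_gap: 84.9
grip_force: 0.0
```

Scaled: 99 mm is 0.099, 66 mm is 0.066, -1.02 rad is -0.6494.

Emit:
steer_hand([
  [85, 0.033, 0.014, 0, -0.1082],
  [85, 0.066, 0.028, 0, -0.2165],
  [85, 0.099, 0.041, 0, -0.3247],
  [85, 0.099, 0.041, 0, -0.4329],
  [85, 0.099, 0.041, 0, -0.5411],
  [85, 0.099, 0.041, 0, -0.6494],
  [85, 0.099, 0.041, 0, -0.6494],
])

```text
clock: 2.33
tcp_pos: [536.7, -51.9, 231.1]
ee_rot: [0.737, 0.676, -0.0, -0.0]
ft_force: [-0.1, 0.3, 0.1]
finger_gap: 84.7
grip_force: 0.0
```

Run:
```python
from h import *
p,d,k=cam("wrist"); save(p,"w1.png"); np.savez("w1.npz",p=p,d=d); import pickle; pickle.dump(k,open("w1.k","wb"))
o=probe_bus.get_obs(); print(o["qpos"],o["ee_rot"])
```

```text
[-9.64998787e-02  1.99528551e-01 -1.95820090e-01  1.17573735e+00
 -1.76871455e-05  1.56144526e+00] [ 7.37237584e-01  6.75633573e-01 -1.03426204e-04 -1.01772349e-04]
```

View pics/w1.png

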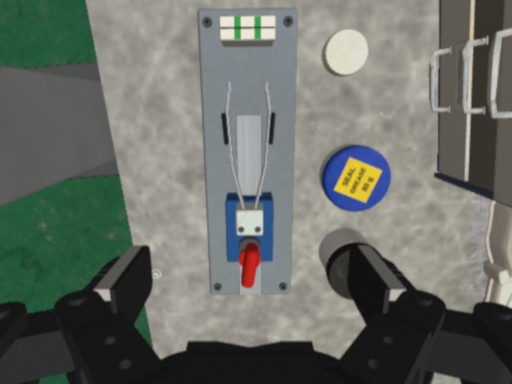

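The wrist view is clear. The tips are at (229,83) and (268,83), the gauge block spans rows 15–40 around column 248, the plates are at rows 113–143, and the red wing runs from (252,247) to (248,285).

Create m.py:
```python
from h import *
def P3(d,k):
    vv,uu=np.mgrid[0:384,0:512]; f,cx,cy,R,c=k
    return c+np.stack([(uu-cx)/f,(vv-cy)/f,np.ones_like(uu)],-1)*d[...,None]@R.T
def rectz(m,k,z,name):
    M=np.argwhere(m)[:,::-1].astype('float32')
    q=np.array([onz(k,u,v,z)[:2] for u,v in M],'float32'); r=cv2.minAreaRect(q)
    mu=q.mean(0); w,V=np.linalg.eigh(np.cov(q.T)); a=np.degrees(np.arctan2(V[1,1],V[0,1]))%180
    print(name,len(M),'rect',np.round(r[0],1),np.round(r[1],1),'mean',np.round(mu,1),'heading',round(a,1)); return np.array(r[0]),mu,a
```

Run:
```python
from m import *; import pickle
z=np.load("w1.npz"); p,d=z["p"],z["d"]; k=pickle.load(open("w1.k","rb")); P=P3(d,k)
hsv=cv2.cvtColor(p,cv2.COLOR_RGB2HSV); vv,uu=np.mgrid[0:384,0:512]
roi=lambda x0,y0,x1,y1:(uu>=x0)&(uu<x1)&(vv>=y0)&(vv<y1)
red=((hsv[...,0]<10)|(hsv[...,0]>170))&(hsv[...,1]>130)&roi(220,230,280,300)
print('red z',np.percentile(P[red][:,2],[5,50,95]))
rectz(red&(P[...,2]>101),k,104,'wingtop')
g=(hsv[...,0]>45)&(hsv[...,0]<85)&(hsv[...,1]>80)&roi(210,5,285,50); 
rectz(g,k,51,'green')
for n,x0,x1 in(('gl',210,247),('gr',247,285)): rectz(g&(uu>=x0)&(uu<x1),k,51,n)
blk=roi(222,5,275,50)&(P[...,2]>46)&(P[...,2]<58); rectz(blk,k,51,'block')
gray=p.max(2).astype(int)
# black line: rows profile along white columns
for u in(226,247,248,268): print(u,gray[12:45,u])
tw=roi(215,70,285,112)&(P[...,2]>55); 
for n,x0,x1 in(('tl',215,248),('tr',248,285)):
    m=tw&(uu>=x0)&(uu<x1); v0=np.argwhere(m)[:,0].min(); c=np.argwhere(m[v0]); print(n,v0,c.ravel(),onz(k,c.mean(),v0-.5,67.5),onz(k,c.mean(),v0-.5,64))
    for v in range(78,90,2): print(v,gray[v,x0+5 if x0<240 else 260:(x0+22 if x0<240 else 277)])
blue=(hsv[...,0]>100)&(hsv[...,0]<125)&(hsv[...,1]>130)&roi(215,185,285,270); rectz(blue,k,48,'blue')
st=roi(190,0,310,300)&(P[...,2]>8)&(P[...,2]<18); rectz(st,k,12,'stand')
```

```text
red z [ 81.72932786 102.94819464 104.64184323]
wingtop 427 rect [ 527.4 -128.1] [36.3 15.3] mean [ 529.4 -128.5] heading 76.5
green 237 rect [545.4  79.3] [17.  23.1] mean [546.1  79.4] heading 175.2
gl 111 rect [536.1  80.1] [17.   4.4] mean [536.5  80.2] heading 84.8
gr 126 rect [554.6  78.5] [17.   4.5] mean [554.6  78.6] heading 85.5
block 1314 rect [546.1  78.4] [20.2 46.6] mean [546.2  78.5] heading 176.7
226 [141 142 139 140 186 227 236 237 237 237 237 237 236 232 204 141 142 202
 232 236 237 237 237 237 237 234 221 184 140  99  88  88  87]
247 [143 142 143 155 202 233 237 237 237 238 237 237 237 232 194 129 154 214
 233 237 238 237 237 237 237 234 218 173 131  99  90  88  88]
248 [143 143 144 155 202 232 237 237 237 238 238 238 236 232 194 129 153 214
 234 237 237 237 237 237 237 233 218 173 130  97  89  88  90]
268 [143 144 149 171 215 234 237 237 237 237 238 237 237 230 189 130 183 229
 237 237 237 237 237 237 237 233 216 164 117  92  90  90  89]
tl 77 [241] [536.51820726  37.68124291  67.5       ] [536.45511225  37.93674087  64.        ]
78 [139 139 138 139 138 138 139 139
[... 388 characters left out ...]
7 139 140 140]
tr 79 [248] [542.46839495  35.50635308  67.5       ] [542.47332604  35.7369864   64.        ]
78 [137 135 138 136 135 137 138 137 137 137 138 138 138 139 138 138 139]
80 [136 137 136 137 136 137 133 133 137 137 138 137 138 137 136 136 138]
82 [137 137 137 136 133 138 160 163 148 138 137 137 137 137 137 138 137]
84 [136 137 137 134 131 147 168 168 145 138 136 136 135 137 138 139 138]
86 [138 137 139 133 130 152 169 166 139 132 136 135 137 138 138 139 139]
88 [138 138 136 131 123 154 170 165 140 134 136 136 137 138 138 140 139]
blue 1429 rect [ 530.9 -111. ] [75.1 48.1] mean [ 531.1 -110.5] heading 85.6
stand 17370 rect [535.2 -54.3] [317.9  99.2] mean [537.5 -25.8] heading 85.7
```

Run:
```python
from h import *; import pickle
k=pickle.load(open("w1.k","rb"))
L=onz(k,247.5,27.2,51); t=[onz(k,u,81.3,67.5) for u in(229,267)]; T=(t[0]+t[1])/2
a=np.radians(85.3); e=np.array([np.cos(a),np.sin(a)])
print(L,T,'move',(L-T)[:2]@e, 'tip-knob',(T[:2]-[529.2,-128.5])@e,'lateral',(L-T)[:2]@[-e[1],e[0]])
from scipy.spatial.transform import Rotation as Ro
o=probe_bus.get_obs(); M=Ro.from_quat(o["ee_rot"]).as_matrix(); print(M[:,1],np.degrees(np.arctan2(M[1,1],M[0,1])),M.T@(np.array([529.2,-128.5,83])-o["tcp_pos"]))
```

```text
[545.81581502  79.55395148  51.        ] [542.26524493  33.19147099  67.5       ] move 46.49750982264532 tip-knob 162.21831180441967 lateral 0.2602416108337388
[ 9.96204904e-01 -8.70385307e-02 -2.89817233e-04] -4.9932588335738295 [-76.90139063  -0.76337329 148.16567264]
```

Scaled: 148 mm is 0.148, 110 mm is 0.11, 0.15 rad is 0.0955.

Emit:
steer_hand([
  [50, -0.039, 0, 0, 0.0509],
  [50, -0.078, -0.001, 0, 0.0955],
  [50, -0.078, -0.001, 0.06, 0.0955],
  [50, -0.078, -0.001, 0.11, 0.0955],
  [50, -0.078, -0.001, 0.148, 0.0955],
  [50, -0.078, -0.001, 0.148, 0.0955],
  [8, -0.078, -0.001, 0.148, 0.0955],
  [8, -0.078, -0.001, 0.148, 0.0955],
  [8, -0.078, -0.001, 0.148, 0.0955],
  [8, -0.078, -0.001, 0.148, 0.0955],
])

```text
clock: 3.62
tcp_pos: [530.1, -129.8, 85.6]
ee_rot: [0.785, 0.62, 0.001, 0.001]
ft_force: [-3.3, 1.4, 7.9]
finger_gap: 10.6
grip_force: 59.0
```

Scaled: 44.5 mm is 0.0445, 33 mm is 0.033.

Emit:
steer_hand([
  [8, 0.011, -0.002, 0, 0],
  [8, 0.022, -0.0035, 0, 0],
  [8, 0.033, -0.005, 0, 0],
  [8, 0.0445, -0.007, 0, 0],
  [8, 0.0445, -0.007, 0, 0],
  [8, 0.0445, -0.007, 0, 0],
])

```text
clock: 4.38
tcp_pos: [533.6, -84.1, 85.6]
ee_rot: [0.785, 0.62, 0.001, 0.0]
ft_force: [-3.0, 2.3, 8.0]
finger_gap: 10.3
grip_force: 59.1
```

Create tip.py:
```python
from m import *; import sys,pickle
n=sys.argv[1]; p,d,k=cam("wrist"); pickle.dump((p,d,k),open(n+".pk","wb"))
save(cv2.resize(p[:,100:400],None,fx=1.55,fy=1.55,interpolation=cv2.INTER_CUBIC),n+".png")
p,d,k=cam("top"); pickle.dump((p,d,k),open(n+"t.pk","wb"))
```

```bash
python3 tip.py w2
```

```text
(no output)
```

View pics/w2.png

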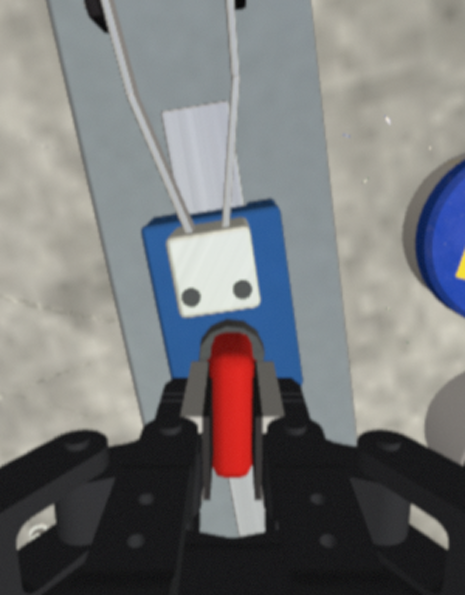

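The pads hold the wing well and the carriage moved with it, but the tips are outside this view. I'll check them in the top view.

Run:
```python
from h import *; import pickle
p,d,k=pickle.load(open("w2t.pk","rb")); p2,d2,k2=cam("side"); pickle.dump((p2,d2,k2),open("w2s.pk","wb"))
a=cv2.resize(p[180:230,195:265],None,fx=7,fy=7,interpolation=cv2.INTER_CUBIC); b=cv2.resize(p2[220:270,220:270],None,fx=6,fy=6,interpolation=cv2.INTER_CUBIC)
c=np.zeros((350,800,3),'uint8'); c[:,:490]=a; c[:300,495:795]=b; save(c,"t2.png")
```

```text
(no output)
```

View pics/t2.png

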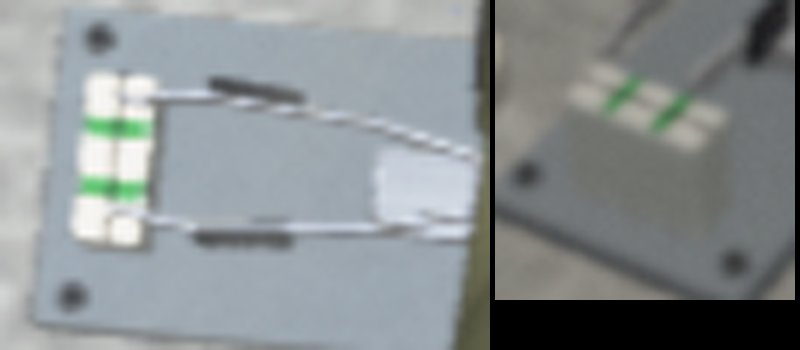

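Run:
```python
from h import *; import pickle
a=np.radians(85.3); e=np.array([np.cos(a),np.sin(a)])
p,d,k=pickle.load(open("w2t.pk","rb"))
def plates(p,k,rois,z=73,th=75):
    r=[]
    for x0,y0,x1,y1 in rois:
        m=(p[y0:y1,x0:x1].max(2)<th).astype('uint8'); n,l,s,c=cv2.connectedComponentsWithStats(m); i=1+s[1:,4].argmax()
        (u,v),sz,_=cv2.minAreaRect(np.argwhere(l==i)[:,::-1].astype('float32')); q=onz(k,u+x0,v+y0,z); print(s[i,4],u+x0,v+y0,sz,q); r.append(q)
    return (r[0]+r[1])/2
A=plates(p,k,[(222,188,240,197),(220,211,240,218)],th=100)
b=lambda u,v:(195+u/7-.43,180+v/7-.43)
L=(onz(k,*b(122,98),51)+onz(k,*b(114,215),51))/2; print('top: line-plates along',(L-A)[:2]@e,L)
T=(onz(k,*b(120,98),67.5)+onz(k,*b(112,212),67.5))/2; print('line-tip',(L-T)[:2]@e)
p=np.load("w1.npz")["p"]; k=pickle.load(open("w1.k","rb"))
A=plates(p,k,[(218,106,236,150),(262,106,280,150)]); L=onz(k,247.5,27.2,51); print('w1 line-plates',(L-A)[:2]@e)
```

```text
10 230.5 192.5 (9.021342277526855, 0.7844644784927368) [563.91050621  38.01750765  73.        ]
6 225.8823528289795 213.97058844566345 (4.123105525970459, 0.9701424241065979) [520.33146471  46.39769583  73.        ]
top: line-plates along 36.598017150196995 [546.60818085  78.56018447  51.        ]
line-tip 1.3404412869578328
115 224.40594100952148 128.05940628051758 (30.249130249023438, 3.7811412811279297) [517.80022382  -4.76790783  73.        ]
110 271.5 128.0 (3.5308938026428223, 30.148401260375977) [559.71750628  -8.34296865  73.        ]
w1 line-plates 86.39807311309717
```

Run:
```python
from m import *; import pickle
p,d,k=pickle.load(open("w2.pk","rb")); P=P3(d,k); hsv=cv2.cvtColor(p,cv2.COLOR_RGB2HSV)
red=((hsv[...,0]<10)|(hsv[...,0]>170))&(hsv[...,1]>130); red[:,:200]=0; red[:,300:]=0
rectz(red&(P[...,2]>101),k,104,'wing')
o=probe_bus.get_obs(); M=Ro.from_quat(o["ee_rot"]).as_matrix(); q=P[red&(P[...,2]>101)]
t=(q-o["tcp_pos"])@M; print('tool frame min/max',t.min(0),t.max(0), o["tcp_pos"])
```

```text
wing 2040 rect [533.8 -80.8] [41.4 11.4] mean [533.4 -82.7] heading 76.9
tool frame min/max [ -18.17866684   -6.51497235 -142.51333865] [ 67.48672248   5.09325936 -15.38159529] [533.61377134 -84.20773649  85.61330571]
```

Scaled: -1.4 mm is -0.0014, -1.3 mm is -0.0013, 1.27 rad is 0.8085.

Emit:
steer_hand([
  [8, 0.0005, -0.0003, 0, 0.1019],
  [8, 0.0005, -0.0005, 0, 0.2037],
  [8, 0.0005, -0.0007, 0, 0.3056],
  [8, 0.0008, -0.0009, 0, 0.4074],
  [8, 0.0008, -0.0011, 0, 0.5093],
  [8, 0.001, -0.0013, 0, 0.6112],
  [8, 0.001, -0.0014, 0, 0.713],
  [8, 0.001, -0.0014, 0, 0.8085],
  [8, 0.001, -0.0014, 0, 0.8085],
  [8, 0.001, -0.0014, 0, 0.8085],
])

```text
clock: 5.78
tcp_pos: [534.1, -84.6, 85.7]
ee_rot: [0.999, 0.035, 0.002, 0.001]
ft_force: [1.4, -2.9, 7.3]
finger_gap: 10.8
grip_force: 59.1
```

Run:
```python
from m import *; import pickle
o=probe_bus.get_obs(); print(o["ft_torque"],o["qpos"][5]); M=Ro.from_quat(o["ee_rot"]).as_matrix(); print('tool x heading',np.degrees(np.arctan2(M[1,0],M[0,0])))
p,d,k=cam("wrist"); pickle.dump((p,d,k),open("w3.pk","wb")); P=P3(d,k); hsv=cv2.cvtColor(p,cv2.COLOR_RGB2HSV)
red=((hsv[...,0]<10)|(hsv[...,0]>170))&(hsv[...,1]>130); red[:,:200]=0; red[:,300:]=0
rectz(red&(P[...,2]>101),k,104,'wing')
```

```text
[-0.92216698 -0.18908346 -0.05653241] 2.9163942972544197
tool x heading 3.9639824299384188
wing 2069 rect [536.6 -84.1] [40.8 11.5] mean [534.8 -84.5] heading 4.0
```

Scaled: -135 mm is -0.135, -100 mm is -0.1, -1.42 rad is -0.904.

Emit:
steer_hand([
  [30, 0, 0, 0, 0],
  [30, 0, 0, 0, 0],
  [30, 0, 0, -0.05, 0],
  [60, 0, 0, -0.1, -0.1082],
  [60, 0.005, -0.03, -0.135, -0.2228],
  [60, 0.01, -0.059, -0.135, -0.3374],
  [60, 0.01, -0.059, -0.135, -0.452],
  [60, 0.01, -0.059, -0.135, -0.5666],
  [60, 0.01, -0.059, -0.135, -0.6812],
  [60, 0.01, -0.059, -0.135, -0.7958],
  [60, 0.01, -0.059, -0.135, -0.904],
  [60, 0.01, -0.059, -0.135, -0.904],
])

```text
clock: 7.32
tcp_pos: [537.3, -23.6, 218.0]
ee_rot: [0.736, 0.676, -0.0, -0.0]
ft_force: [-0.8, -0.1, 1.1]
finger_gap: 60.2
grip_force: 0.0
```

```bash
python3 tip.py w4
```

Run:
```python
from m import *; import pickle
p,d,k=pickle.load(open("w4.pk","rb")); save(cv2.resize(p[0:260,150:350],None,fx=2.3,fy=2.3,interpolation=cv2.INTER_CUBIC),"w4b.png")
```

```text
(no output)
```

View pics/w4b.png

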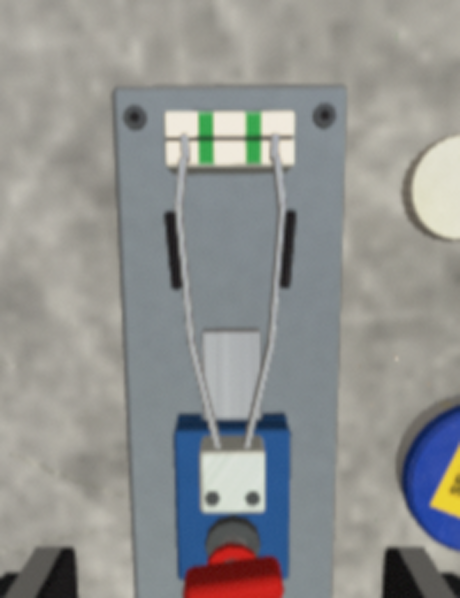

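The tips' ends are at about (183,135) and (275,135) in this crop, with the black line at row 138. The knob wing now lies across the rail. I'll compute the offsets at the right heights.

Run:
```python
from m import *; import pickle
a=np.radians(85.3); e=np.array([np.cos(a),np.sin(a)]); n=np.array([-e[1],e[0]])
p,d,k=pickle.load(open("w4.pk","rb")); P=P3(d,k); hsv=cv2.cvtColor(p,cv2.COLOR_RGB2HSV)
L=onz(k,150+230/2.3-.3,138/2.3-.3,51); T=[onz(k,150+u/2.3-.3,134.5/2.3-.3,67.5) for u in(183.5,275.5)]; Tm=(T[0]+T[1])/2
print('line',L,'tips',T,'tip-line along',(Tm-L)[:2]@e)
r=[]
for x0,x1 in((215,235),(270,282)):
    m=(p[85:130,x0:x1].max(2)<75).astype('uint8'); _,l,s,c=cv2.connectedComponentsWithStats(m); i=1+s[1:,4].argmax()
    (u,v),sz,_=cv2.minAreaRect(np.argwhere(l==i)[:,::-1].astype('float32')); r.append(onz(k,u+x0,v+85,73)); print(s[i,4],u+x0,v+85,sz,r[-1])
A=(r[0]+r[1])/2; print('sq',A,'plates-line',(A-L)[:2]@e)
red=((hsv[...,0]<10)|(hsv[...,0]>170))&(hsv[...,1]>130)&(P[...,2]>101); red[:, :200]=0; red[:,300:]=0
rectz(red,k,104,'wing')
o=probe_bus.get_obs(); M=Ro.from_quat(o["ee_rot"]).as_matrix(); print(M[:,0])
for X in(A,): print('tool d',M.T@(np.array([*X[:2],45])-o["tcp_pos"]))
```

```text
line [545.73695587  79.46258924  51.        ] tips [array([529.05386818,  80.1435071 ,  67.5       ]), array([561.93332044,  77.3238287 ,  67.5       ])] tip-line along -0.7464109487156194
130 224.75742530822754 108.07425689697266 (32.33871078491211, 3.8806450366973877) [521.38353431  40.89284937  73.        ]
124 274.70689725875854 108.01724243164062 (3.737046957015991, 32.304691314697266) [563.24139821  37.35315818  73.        ]
sq [542.31246626  39.12300377  73.        ] plates-line -40.48453661987179
wing 455 rect [532.8 -79.1] [36.2 18.5] mean [532.9 -83.2] heading 3.3
[8.64060777e-02 9.96259979e-01 2.09174428e-04]
tool d [ 62.98348089  -0.45220275 173.09546945]
```

Scaled: 173 mm is 0.173, 160 mm is 0.16.

Emit:
steer_hand([
  [60, 0.032, 0, 0, 0],
  [60, 0.063, -0.0005, 0.04, 0],
  [60, 0.063, -0.0005, 0.09, 0],
  [60, 0.063, -0.0005, 0.135, 0],
  [60, 0.063, -0.0005, 0.16, 0],
  [60, 0.063, -0.0005, 0.173, 0],
  [60, 0.063, -0.0005, 0.173, 0],
  [50, 0.063, -0.0005, 0.173, 0],
  [45, 0.063, -0.0005, 0.173, 0],
  [40, 0.063, -0.0005, 0.173, 0],
  [37, 0.063, -0.0005, 0.173, 0],
  [37, 0.063, -0.0005, 0.173, 0],
])

```text
clock: 8.93
tcp_pos: [543.7, 39.4, 46.7]
ee_rot: [0.736, 0.677, 0.001, 0.001]
ft_force: [-1.3, 1.5, 6.6]
finger_gap: 37.1
grip_force: 4.6
```

Emit:
steer_hand([
  [35, 0, 0, 0, 0],
  [34, 0, 0, 0, 0],
  [34, 0, 0, 0, 0],
  [34, 0, 0, 0, 0],
  [34, 0, 0, 0, 0],
  [34, 0, 0, 0, 0],
  [34, 0, 0, 0, 0],
])

```text
clock: 9.8
tcp_pos: [543.7, 39.5, 46.8]
ee_rot: [0.736, 0.677, 0.001, 0.0]
ft_force: [-1.4, 1.9, 7.5]
finger_gap: 34.2
grip_force: 5.9
```

Run:
```python
from m import *; import pickle
p,d,k=cam("wrist"); pickle.dump((p,d,k),open("w5.pk","wb")); p2,d2,k2=cam("top")
a=cv2.resize(p[60:260,150:350],None,fx=2,fy=2,interpolation=cv2.INTER_CUBIC); b=cv2.resize(p2[180:230,195:245],None,fx=8,fy=8,interpolation=cv2.INTER_CUBIC)
save(np.hstack([a,b]),"w5.png"); print(probe_bus.get_obs()["finger_gap"],probe_bus.get_obs()["grip_force"])
```

```text
34.01567725675893 5.948791354894638
```

View pics/w5.png

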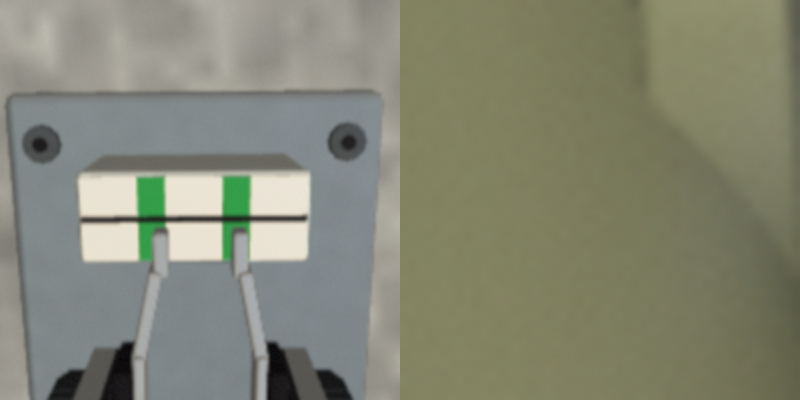

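The squeezed tips are at crop (160,230) and (240,230). Their inner edges are at columns 167 and 233, and the line is at row 217. A numeric check follows.

Run:
```python
from h import *; import pickle
a=np.radians(85.3); e=np.array([np.cos(a),np.sin(a)])
k=pickle.load(open("w5.pk","rb"))[2]; g=lambda u,v,z:onz(k,150+u/2-.25,60+v/2-.25,z)
t=[g(167.5,231,67.5),g(233,231,67.5)]; L=g(200,218,51)
print('gap',np.linalg.norm(t[0]-t[1]),'tip-line',((t[0]+t[1])/2-L)[:2]@e, 'stripe gap',np.linalg.norm(g(165,230,51)-g(223,230,51)))
```

```text
gap 12.320438799126913 tip-line 0.7331181765735284 stripe gap 12.38063649102211
```

The gap is about 12.1 mm once scaled by the 12 mm stripe gap. The tips are within 1 mm of the line, the knob is at about 1.42 rad, and the grip is steady at 5.9 N, so I'm handing in.

```bash
python3 -c "
from station import arm, eyes, probe_bus, job
print(job.finish_job())"
```

```text
the job is handed in; nothing more can be done
None
```

I handed the job in with the carriage locked on the line (knob about 1.42 rad, tips within 1 mm) and the tweezers held steadily at about a 12 mm gap with 5.9 N. The jar, tin and cap were never approached, but I did not re-measure them, and the hand-in returned no verdict.

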